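# Prime the four-channel hand dispenser by feel

## Robot

A 6-joint arm with a two-finger parallel gripper is mounted at the origin on a cart in front of the work surface, level with it; the furniture and walls round the work are solid. World frame = base frame: x ahead of the robot, y to its left, z up, the work surface at z = 0. Lengths are in mm, angles in degrees, forces in N, time in s.
With the tool pointing down it reaches from about 350 to 850 mm from the base axis. Payload 8.1 kg.
Tool frame: the origin (TCP) lies between the finger pads; the fingertips stand 17 mm ahead of it and the grasp point (between the pads) lies 2 mm behind it; z points along the fingers, y is the line along which they close (so a half turn about z gives the same grasp; the last joint's range is limited). The gripper opens to 85 mm and grips with 20 to 120 N. Pads are 22 mm wide; open, the fingers measure 114 mm over their backs; the gripper's body (76 mm by 85 mm) begins 54 mm behind the grasp point. The pads swing forward as they close: fully open they stand 13 mm farther back than shut.
Start: joints at [70.623, 7.471, 85.268, -0, 87.261, -4.893], TCP at [150.047, 580.94, 248.292] pointing down, gripper open.
Joint ranges: [-169.43, 169.43], [-51.17, 129.36], [1.28, 143.12], [-76.62, 256.62], [0, 156.53], [-152.29, 152.29]. Speed limits (degrees/s): [136.94, 136.94, 159.86, 180, 180, 180].

## Interface

Orientations are given as [roll, pitch, yaw] about the fixed x, y, z axes, in that order (R = Rz(yaw) Ry(pitch) Rx(roll)).
In Python, from bench import sense, snapshot, hand_in, trace, place_of gives the robot as it stands.
- The arm moves only by the shell command python3 -m handwheel 'ROWS' [FORCE]. ROWS is JSON, a list of rows, each a list of 7 numbers: the opening, from -1 (shut) to 1 (fully open), then the shift along the tool's x, y, z in cm, then the turn, a rotation vector about the tool's x, y, z in rad. A call has 1 to 12 rows; each row shifts and turns the commanded pose from where the row before left it, along the tool's axes as they then stand; what a row does not reach is not made up. A row lasts 1/12 s, in which the tool goes at most 41.7 mm and 7.16 degrees, less where a joint would pass 70% of its speed; a pose out of reach is approached as far as the arm can. A call with a gripper value outside its range is refused whole. The fingers move at their own pace and stop on an object; FORCE is the grip in N (left out, the last holds). Time passes only in rows, so rows that do not move let the fingers close. It gives the time, the measured TCP pose, the force, the opening and the grip force at its end, in the units of the state.
- sense(): the state, without advancing time (a new reading comes with each control period).
- snapshot(name): name is "scene" or "top" or "wrist"; returns a dict with "image" (384x512x3 uint8, red, green, blue), "intrinsics" (3x3 intrinsics, pixels), "k1" (the pictures are not rectified: a ray, as slopes to the right and down, at radius r is drawn at 1 + k1 r^2 times it, then the intrinsics apply), "R" (3x3) and "t" (3): a world point X has camera coordinates R X + t. Camera axes: x right, y down, z forward; pixel columns grow to the right and rows downward; lengths in mm; the calibration is good to about 2 mm. A picture is of the moment at which its call begins. There is no depth.
- hand_in(): hands the job in; it is judged then, once.
Trained networks look in a picture, given as the dict that the camera call returned (one of the last four; its "shot" number tells which), for a name from the list of things; names that differ only in an ending like _2 or _b are one class to them, and where a whole thing is asked for, a point or a joint stands for the part that bears it (a point fixed in the world has none). Each returns a list of dicts, best first, with "conf" (0 to 1); they miss things now and then, are a little off and sometimes report something else, mostly with a low value. They report only what shows in the picture. A call takes as long as a camera call.
- trace(picture, query): "pixels" (384x512 bool, what is visible of it).
- place_of(picture, query): "location" ([x, y, z] in mm, in world coordinates, good to about 4 mm: a listed point, or the origin of a listed thing).
The state is a dict: "time": time; "joint_pos": joint angles; "qd": joint speeds; "joint_efforts": joint torques, N m; "tool_pos": TCP position; "tcp_rot": TCP orientation; "ft_force": force on the tool from outside, world axes, zero at the start; "wrist_torque": the same for the moment, N m; "finger_gap": finger opening in mm; "grip_force": force on a finger pad.
Only numpy, scipy, OpenCV 4.12 (cv2) and the standard library are available. Lean on these libraries where they do the work, as an engineer would, in place of code of your own. Each camera call takes 0.05 s, during which the arm holds its last target. There are 200 camera calls.

## Task

Prime the hand dispenser: press its four spring plungers one at a time, in order from the smallest cap to the largest, each gently down until you feel its first stop (the light spring suddenly turns stiff, at a different depth in every channel), keep it there for a second, and let it come fully up before going on to the next. Do not press a larger plunger before its turn, do not force any plunger on through the stiff spring towards its second stop, and leave the vial, dish and bottle beside the dispenser where they stand.

Things in the scene. Friction and masses are not known exactly. Their poses are not given: they have to be found in the camera images.
- dock: the hand dispenser's grey base plate with an aluminium rail along its rear edge, 262 mm long (its y) x 102 mm deep (its x), plate top 13 mm above the worktop; origin at the centre of its underside on the worktop, x to the rear, y along the row. Four identical white pump modules (52 x 48 x 75 mm tall) stand on it in a row at 62 mm spacing, in any order of cap size. Fixed: it does not slide
- cap_a_top (a point): centre of the flat upper face of the smallest plunger cap: a round grey cap 14 mm in diameter and 9 mm thick on a 9 mm steel stem, its face 133 mm above the worktop at rest and 45 mm above its module. It moves straight down when pressed, by up to 32 mm; the point moves with it
- cap_a (a joint): how far the smallest cap is pressed down, m: 0 at rest, 0.032 at most. A light return spring resists with 0.8 N at rest and 0.05 N more per mm. The first stop is met somewhere between 6 and 20 mm; it is set inside each module separately, cannot be seen, and must be felt
- stop_a (a joint): how far the smallest plunger has been forced past its first stop, m: 0 until the stop is met. Past it a second, stiff spring adds 1.5 N at once and 2 N per further mm, so that the push needed jumps from under 2 N to over 3 N and then climbs steeply; 0.008 is the hard second stop (about 19 N in all). It springs back
- pointer_a (a joint): drag pointer in the black slot in the front of the module with the smallest cap, m: pushed down along with the plunger and left at the deepest stroke so far (0 = never pressed)
- cap_b_top (a point): centre of the flat upper face of the second smallest plunger cap: a round grey cap 21 mm in diameter and 9 mm thick on a 9 mm steel stem, its face 133 mm above the worktop at rest and 45 mm above its module. It moves straight down when pressed, by up to 32 mm; the point moves with it
- cap_b (a joint): how far the second smallest cap is pressed down, m: 0 at rest, 0.032 at most. A light return spring resists with 0.8 N at rest and 0.05 N more per mm. The first stop is met somewhere between 6 and 20 mm; it is set inside each module separately, cannot be seen, and must be felt
- stop_b (a joint): how far the second smallest plunger has been forced past its first stop, m: 0 until the stop is met. Past it a second, stiff spring adds 1.5 N at once and 2 N per further mm, so that the push needed jumps from under 2 N to over 3 N and then climbs steeply; 0.008 is the hard second stop (about 19 N in all). It springs back
- pointer_b (a joint): drag pointer in the black slot in the front of the module with the second smallest cap, m: pushed down along with the plunger and left at the deepest stroke so far (0 = never pressed)
- cap_c_top (a point): centre of the flat upper face of the second largest plunger cap: a round grey cap 29 mm in diameter and 9 mm thick on a 9 mm steel stem, its face 133 mm above the worktop at rest and 45 mm above its module. It moves straight down when pressed, by up to 32 mm; the point moves with it
- cap_c (a joint): how far the second largest cap is pressed down, m: 0 at rest, 0.032 at most. A light return spring resists with 0.8 N at rest and 0.05 N more per mm. The first stop is met somewhere between 6 and 20 mm; it is set inside each module separately, cannot be seen, and must be felt
- stop_c (a joint): how far the second largest plunger has been forced past its first stop, m: 0 until the stop is met. Past it a second, stiff spring adds 1.5 N at once and 2 N per further mm, so that the push needed jumps from under 2 N to over 3 N and then climbs steeply; 0.008 is the hard second stop (about 19 N in all). It springs back
- pointer_c (a joint): drag pointer in the black slot in the front of the module with the second largest cap, m: pushed down along with the plunger and left at the deepest stroke so far (0 = never pressed)
- cap_d_top (a point): centre of the flat upper face of the largest plunger cap: a round grey cap 38 mm in diameter and 9 mm thick on a 9 mm steel stem, its face 133 mm above the worktop at rest and 45 mm above its module. It moves straight down when pressed, by up to 32 mm; the point moves with it
- cap_d (a joint): how far the largest cap is pressed down, m: 0 at rest, 0.032 at most. A light return spring resists with 0.8 N at rest and 0.05 N more per mm. The first stop is met somewhere between 6 and 20 mm; it is set inside each module separately, cannot be seen, and must be felt
- stop_d (a joint): how far the largest plunger has been forced past its first stop, m: 0 until the stop is met. Past it a second, stiff spring adds 1.5 N at once and 2 N per further mm, so that the push needed jumps from under 2 N to over 3 N and then climbs steeply; 0.008 is the hard second stop (about 19 N in all). It springs back
- pointer_d (a joint): drag pointer in the black slot in the front of the module with the largest cap, m: pushed down along with the plunger and left at the deepest stroke so far (0 = never pressed)
- vial_mid (a point): bystander: capped vial 15 mm in diameter, 44 mm tall, loose in front of the dispenser; point half-way up
- petri_mid (a point): bystander: petri dish 64 mm in diameter, 13 mm tall, loose in front of the dispenser; point half-way up
- bottle_mid (a point): bystander: capped bottle 38 mm in diameter, 70 mm tall, loose behind the dispenser; point half-way up

How it is judged:
By the outcome, as a careful person would: the job done as asked, in the order asked, and still so for the second after the job is handed in, with the robot touching nothing.
It also fails if it takes over 58 s, if anything falls off the work surface, if the arm or the gripper's body presses on something with over 40 N, if the wrist force passes 120 N, or if a joint passes its speed limit or range.

## Working session

There is one attempt and no reset: what is moved stays moved. The work goes in short steps, Python scripts to look and compute and a shell command to move; the robot and the scene stay as the last step left them, time stands still between calls to the robot, and variables do not carry over. Pictures are saved under pics/ and viewed, at most 10 in all, crops included, and the job is handed in when it is done.

```bash
mkdir -p pics; python3 - <<'E'
from bench import *
import cv2,numpy as np
s=sense();print({k:np.round(v,2).tolist() for k,v in s.items()})
ims=[]
for n in ("scene","top"):
    p=snapshot(n);cv2.imwrite(f"pics/{n}0.png",p["image"][:,:,::-1])
    for q in ["dock","cap_a_top","cap_b_top","cap_c_top","cap_d_top","vial_mid","petri_mid","bottle_mid"]:
        print(n,q,[(np.round(d["location"]).tolist(),round(d["conf"],2)) for d in place_of(p,q)][:5])
    ims.append(p["image"][:,:,::-1])
cv2.imwrite("pics/both.png",cv2.resize(np.vstack(ims),(400*1,600)) if 0 else cv2.resize(np.hstack(ims),(800,300)))
E
```

```text
{'time': 0.0, 'joint_pos': [70.62, 7.51, 85.33, 0.0, 87.26, -4.9], 'qd': [0.02, 0.02, -0.01, 0.02, 0.03, -0.02], 'joint_efforts': [0.0, -56.94, -50.06, -0.0, 0.01, -0.0], 'tool_pos': [149.86, 580.43, 247.24], 'tcp_rot': [-179.89, -0.01, 165.52], 'ft_force': [-0.75, -0.57, -0.17], 'wrist_torque': [0.02, -0.01, -0.04], 'grip_force': 0.0, 'finger_gap': 85.19}
scene dock [([574.0, 89.0, 4.0], 0.81)]
scene cap_a_top [([559.0, 183.0, 137.0], 0.68)]
scene cap_b_top [([576.0, 90.0, 2.0], 0.52), ([572.0, 119.0, 134.0], 0.43)]
scene cap_c_top [([591.0, -0.0, 136.0], 0.7)]
scene cap_d_top []
scene vial_mid [([472.0, 177.0, 18.0], 0.58)]
scene petri_mid [([479.0, -19.0, 4.0], 0.66)]
scene bottle_mid [([693.0, 57.0, 37.0], 0.7)]
top dock [([577.0, 93.0, 0.0], 0.56)]
top cap_a_top [([564.0, 183.0, 130.0], 0.51)]
top cap_b_top [([692.0, 54.0, 34.0], 0.46), ([571.0, 122.0, 134.0], 0.41)]
top cap_c_top [([593.0, -4.0, 131.0], 0.44)]
top cap_d_top [([583.0, 58.0, 132.0], 0.52)]
top vial_mid [([475.0, 172.0, 20.0], 0.61)]
top petri_mid [([482.0, -24.0, 8.0], 0.78)]
top bottle_mid [([691.0, 57.0, 33.0], 0.68)]
```

View pics/scene0.png

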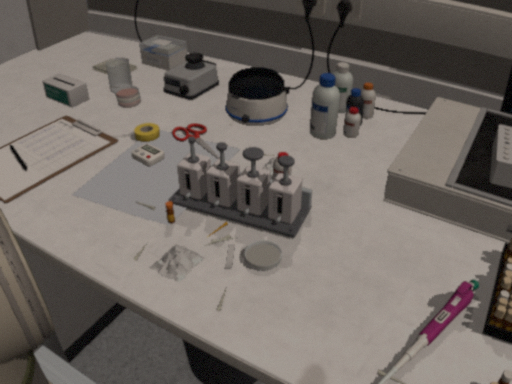

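View pics/top0.png

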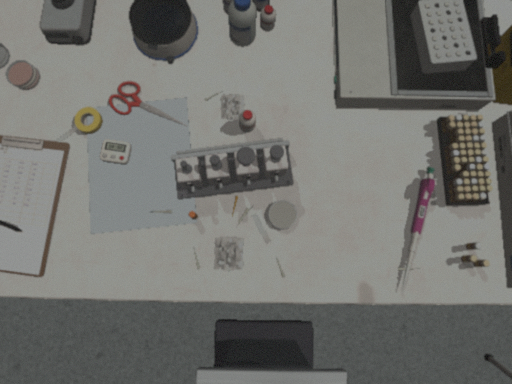

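The top view shows the row at (185,170), (215,170), (247,158) and (277,155). From left to right the caps are a, b, d, c. A fit at 62 mm spacing gives a (562,182), b (572,120.5), d (582,59) and c (592,-2). I'll close the gripper and fly to above a.

```bash
python3 -m handwheel '[[-1,-3.1,-1.76,0,0,0,0],[-1,-3.1,-1.76,0,0,0,0],[-1,-3.1,-1.76,0,0,0,0],[-1,-3.1,-1.76,0,0,0,0],[-1,-3.1,-1.76,0,0,0,0],[-1,-3.1,-1.76,0,0,0,0],[-1,-3.1,-1.76,0,0,0,0],[-1,-3.1,-1.76,0,0,0,0],[-1,-3.1,-1.76,0,0,0,0],[-1,-3.1,-1.76,0,0,0,0],[-1,-3.1,-1.76,0,0,0,0],[-1,-3.1,-1.76,0,0,0,0]]' 20
python3 -m handwheel '[[-1,-3.1,-1.76,0,0,0,0],[-1,-3.1,-1.76,0,0,0,0],[-1,-3.1,-1.76,0,0,0,0],[-1,-3.1,-1.76,0,0,0,0],[-1,0,0,0,0,0,0],[-1,0,0,0,0,0,0],[-1,0,0,0,0,0,0],[-1,0,0,0,0,0,0]]'
python3 - <<'E'
from bench import *
import cv2,numpy as np
p=snapshot("wrist");cv2.imwrite("pics/w1.png",p["image"][:,:,::-1])
for q in ["cap_a_top","cap_b_top","cap_c_top","cap_d_top"]:
    print(q,[(np.round(d["location"],1).tolist(),round(d["conf"],2)) for d in place_of(p,q)][:5])
s=sense();print(s["tool_pos"],s["tcp_rot"],s["ft_force"],s["time"])
E
```

```text
time: 1.9
tool_pos: [458.5, 282.0, 248.5]
tcp_rot: [180.0, 0.0, 165.5]
ft_force: [-0.3, 1.4, 0.2]
finger_gap: 0.3
grip_force: 0.0
time: 2.57
tool_pos: [559.2, 185.1, 248.3]
tcp_rot: [180.0, -0.0, 165.6]
ft_force: [-0.0, 0.5, 0.4]
finger_gap: 0.4
grip_force: 0.0
cap_a_top [([566.0, 180.4, 133.1], 0.59)]
cap_b_top [([571.1, 118.8, 129.4], 0.8)]
cap_c_top [([593.4, -3.4, 135.0], 0.81)]
cap_d_top [([582.5, 60.3, 137.6], 0.85)]
[559.41263882 185.0287694  248.5014613 ] [1.79991527e+02 1.50243780e-02 1.65592805e+02] [ 1.03701467 -0.08922163 -0.80271036] 2.8167
```

View pics/w1.png

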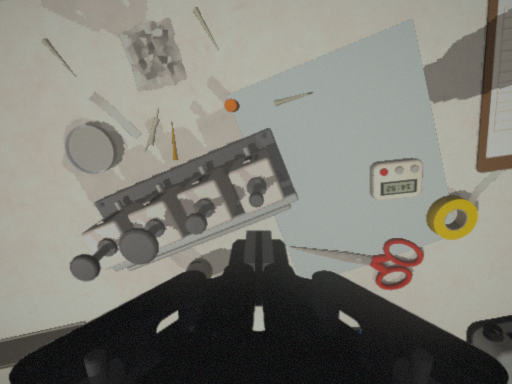

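The wrist view shows caps a (256,187), b (198,222), d (139,245) and c (86,267). I'll project the fitted circles onto it to check the estimate.

```bash
cat > h.py <<'E'
import numpy as np,cv2
def proj(p,X):
    c=(np.atleast_2d(X)@np.array(p["R"]).T)+np.array(p["t"]); u=c[:,:2]/c[:,2:]
    u=u*(1+p["k1"]*(u**2).sum(1,keepdims=True)); K=np.array(p["intrinsics"])
    return u*[K[0,0],K[1,1]]+[K[0,2],K[1,2]]
C={"a":(562.5,181.7,7),"b":(572,120.6,10.5),"d":(582.1,59.2,19),"c":(592.2,-2.2,14.5)}
E
python3 - <<'E'
from bench import *
from h import *
t=np.linspace(0,2*np.pi,90)
out=[]
for n in("wrist","top"):
    p=snapshot(n);S=4;im=cv2.resize(p["image"][:,:,::-1],None,fx=S,fy=S,interpolation=cv2.INTER_CUBIC)
    for x,y,r in C.values():
        u=proj(p,np.c_[x+r*np.cos(t),y+r*np.sin(t),0*t+133]);cv2.polylines(im,[np.int32((u+.5)*S)],True,(0,0,255),1)
        print(n,proj(p,[[x,y,133],[x+5,y,133],[x,y+5,133]]).round(1).tolist())
    out.append(im[160*S:290*S,60*S:290*S] if n=="wrist" else im[130*S:200*S,165*S:305*S])
w=cv2.resize(out[0],(700,396));v=cv2.resize(out[1],(400,200))
cv2.imwrite("pics/o1.png",np.vstack([w,np.pad(v,((0,0),(0,300),(0,0)))]))
E
```

```text
wrist [[255.3, 198.9], [256.6, 203.9], [260.6, 197.6]]
wrist [[194.6, 223.7], [196.2, 228.5], [199.7, 222.5]]
wrist [[137.2, 247.7], [139.1, 252.3], [142.0, 246.6]]
wrist [[83.1, 270.4], [85.2, 274.7], [87.7, 269.3]]
top [[182.2, 163.8], [182.3, 161.3], [179.6, 163.8]]
top [[213.4, 159.4], [213.5, 157.0], [210.8, 159.4]]
top [[244.7, 154.8], [244.8, 152.3], [242.2, 154.7]]
top [[275.9, 150.1], [276.0, 147.7], [273.4, 150.1]]
```

View pics/o1.png

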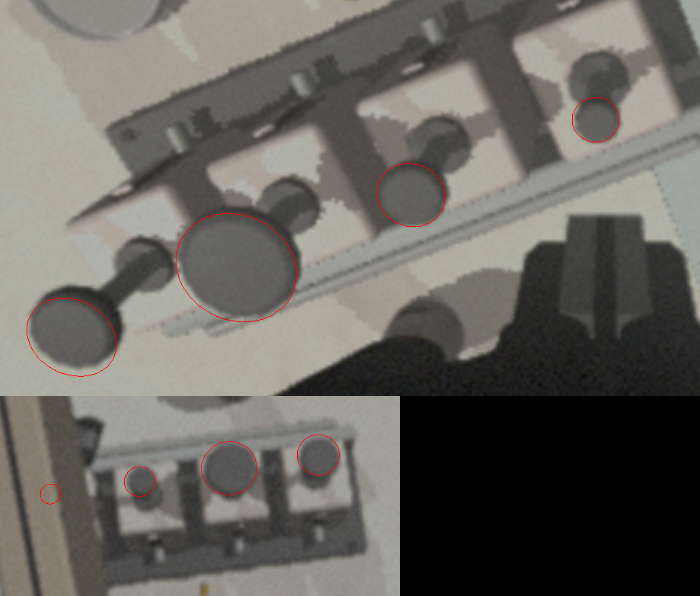

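The circles fit within about 2 mm, with c a little off at roughly (590.5,-0.8). I'll go down to just above cap a and take the force baseline and noise.

```bash
python3 -m handwheel '[[-1,-0.39,-0.25,0,0,0,0],[-1,0,0,2.2,0,0,0],[-1,0,0,2.2,0,0,0],[-1,0,0,2.2,0,0,0],[-1,0,0,2.2,0,0,0],[-1,0,0,0,0,0,0],[-1,0,0,0,0,0,0],[-1,0,0,0,0,0,0]]'
python3 - <<'E'
from bench import *
import numpy as np
F=[];J=[]
for i in range(8):
    snapshot("wrist");s=sense();F.append(s["ft_force"]);J.append(s["joint_efforts"])
print(np.round(F,2));print(np.round(J,2)[:,1:3]);print(s["tool_pos"],s["time"])
E
```

```text
time: 3.58
tool_pos: [563.7, 180.9, 161.7]
tcp_rot: [180.0, 0.1, 165.5]
ft_force: [0.0, -0.4, -0.4]
finger_gap: -0.1
grip_force: 0.0
[[ 0.57  0.06 -0.06]
 [ 0.8   0.11  0.98]
 [-0.66  0.42 -0.09]
 [ 0.7  -0.45  0.08]
 [-0.21  0.19 -0.54]
 [ 0.05  0.38 -0.04]
 [ 0.09 -0.17 -0.44]
 [-0.2  -0.55  0.03]]
[[-55.29 -46.87]
 [-55.8  -47.42]
 [-56.21 -47.83]
 [-56.51 -48.1 ]
 [-56.72 -48.27]
 [-56.84 -48.36]
 [-56.91 -48.39]
 [-56.93 -48.38]]
[563.28204112 180.90172774 160.90055792] 3.9833
```

FT noise is about 0.45 N with a zero baseline. The plan is 0.5 mm steps with a guard on the mean of the last three readings. First I'll make light contact to confirm the contact height.

```bash
cat > g.py <<'E'
# guard: log Fz; exit 1 when the mean of the last 3 readings exceeds 2.6 N ("-r" clears the log)
import sys,os
from bench import sense
s=sense();L=[]
if "-r" not in sys.argv and os.path.exists("log"): L=[float(x) for x in open("log").read().split()]
L.append(s["ft_force"][2]);open("log","w").write("\n".join(map(str,L)))
m=sum(L[-3:])/len(L[-3:])
print(f't{s["time"]:.2f} z{s["tool_pos"][2]:.1f} F{L[-1]:.2f} m{m:.2f}')
sys.exit(1 if len(L)>2 and m>2.6 else 0)
E
cat > avg.py <<'E'
import sys,numpy as np
from bench import *
F=[];Z=[]
for i in range(int(sys.argv[1])): snapshot("wrist");s=sense();F.append(s["ft_force"]);Z.append(s["tool_pos"])
print("avg F",np.mean(F,0).round(2),"pos",np.mean(Z,0).round(2),"t",round(s["time"],2))
E
python3 -m handwheel '[[-1,0,0,0.4,0,0,0],[-1,0,0,0.4,0,0,0],[-1,0,0,0.4,0,0,0],[-1,0,0,0.1,0,0,0],[-1,0,0,0,0,0,0],[-1,0,0,0,0,0,0]]' | head -2; python3 avg.py 5
```

```text
time: 4.48
tool_pos: [562.8, 180.8, 147.1]
avg F [-0.66  0.04  0.96] pos [562.97 180.84 147.38] t 4.73
```

Contact confirmed: 0.96 N at about 2.6 mm stroke. Next is the guarded descent on a.

```bash
H="python3 -m handwheel"; g(){ python3 g.py $1; }; q(){ cat >/dev/null; }
$H '[[-1,0,0,0.1,0,0,0],[-1,0,0,0.1,0,0,0]]' |q; g -r &&
$H '[[-1,0,0,0.05,0,0,0]]' |q && g && $H '[[-1,0,0,0,0,0,0]]' |q && g &&
$H '[[-1,0,0,0.05,0,0,0]]' |q && g && $H '[[-1,0,0,0,0,0,0]]' |q && g &&
$H '[[-1,0,0,0.05,0,0,0]]' |q && g && $H '[[-1,0,0,0,0,0,0]]' |q && g &&
$H '[[-1,0,0,0.05,0,0,0]]' |q && g && $H '[[-1,0,0,0,0,0,0]]' |q && g &&
$H '[[-1,0,0,0.05,0,0,0]]' |q && g && $H '[[-1,0,0,0,0,0,0]]' |q && g &&
$H '[[-1,0,0,0.05,0,0,0]]' |q && g && $H '[[-1,0,0,0,0,0,0]]' |q && g &&
$H '[[-1,0,0,0.05,0,0,0]]' |q && g && $H '[[-1,0,0,0,0,0,0]]' |q && g &&
$H '[[-1,0,0,0.05,0,0,0]]' |q && g && $H '[[-1,0,0,0,0,0,0]]' |q && g &&
$H '[[-1,0,0,0.05,0,0,0]]' |q && g && $H '[[-1,0,0,0,0,0,0]]' |q && g &&
$H '[[-1,0,0,0.05,0,0,0]]' |q && g && $H '[[-1,0,0,0,0,0,0]]' |q && g
```

```text
t4.90 z145.4 F1.55 m1.55
t4.98 z144.7 F0.90 m1.23
t5.07 z144.7 F0.49 m0.98
t5.15 z144.4 F1.07 m0.82
t5.23 z144.3 F0.87 m0.81
t5.32 z143.9 F2.11 m1.35
t5.40 z143.8 F0.51 m1.16
t5.48 z143.4 F1.95 m1.52
t5.57 z143.2 F0.70 m1.06
t5.65 z142.9 F0.26 m0.97
t5.73 z142.8 F1.54 m0.83
t5.82 z142.4 F0.87 m0.89
t5.90 z142.2 F0.52 m0.98
t5.98 z141.9 F0.99 m0.79
t6.07 z141.7 F0.61 m0.71
t6.15 z141.4 F0.99 m0.86
t6.23 z141.2 F0.98 m0.86
t6.32 z140.8 F0.35 m0.77
t6.40 z140.7 F1.80 m1.04
t6.48 z140.3 F1.21 m1.12
t6.57 z140.2 F1.32 m1.44
```

```bash
H="python3 -m handwheel"; g(){ python3 g.py $1; }; q(){ cat >/dev/null; }
$H '[[-1,0,0,0.05,0,0,0]]' |q && g && $H '[[-1,0,0,0,0,0,0]]' |q && g &&
$H '[[-1,0,0,0.05,0,0,0]]' |q && g && $H '[[-1,0,0,0,0,0,0]]' |q && g &&
$H '[[-1,0,0,0.05,0,0,0]]' |q && g && $H '[[-1,0,0,0,0,0,0]]' |q && g &&
$H '[[-1,0,0,0.05,0,0,0]]' |q && g && $H '[[-1,0,0,0,0,0,0]]' |q && g &&
$H '[[-1,0,0,0.05,0,0,0]]' |q && g && $H '[[-1,0,0,0,0,0,0]]' |q && g &&
$H '[[-1,0,0,0.05,0,0,0]]' |q && g && $H '[[-1,0,0,0,0,0,0]]' |q && g &&
$H '[[-1,0,0,0.05,0,0,0]]' |q && g && $H '[[-1,0,0,0,0,0,0]]' |q && g &&
$H '[[-1,0,0,0.05,0,0,0]]' |q && g && $H '[[-1,0,0,0,0,0,0]]' |q && g &&
$H '[[-1,0,0,0.05,0,0,0]]' |q && g && $H '[[-1,0,0,0,0,0,0]]' |q && g &&
$H '[[-1,0,0,0.05,0,0,0]]' |q && g && $H '[[-1,0,0,0,0,0,0]]' |q && g &&
$H '[[-1,0,0,0.05,0,0,0]]' |q && g && $H '[[-1,0,0,0,0,0,0]]' |q && g &&
$H '[[-1,0,0,0.05,0,0,0]]' |q && g && $H '[[-1,0,0,0,0,0,0]]' |q && g &&
$H '[[-1,0,0,0.05,0,0,0]]' |q && g && $H '[[-1,0,0,0,0,0,0]]' |q && g &&
$H '[[-1,0,0,0.05,0,0,0]]' |q && g && $H '[[-1,0,0,0,0,0,0]]' |q && g &&
$H '[[-1,0,0,0.05,0,0,0]]' |q && g && $H '[[-1,0,0,0,0,0,0]]' |q && g &&
$H '[[-1,0,0,0.05,0,0,0]]' |q && g && $H '[[-1,0,0,0,0,0,0]]' |q && g
```

```text
t6.65 z139.8 F1.57 m1.37
t6.73 z139.7 F1.03 m1.31
t6.82 z139.3 F1.20 m1.27
t6.90 z139.2 F-0.17 m0.69
t6.98 z138.8 F0.51 m0.51
t7.07 z138.7 F1.47 m0.60
t7.15 z138.3 F1.24 m1.07
t7.23 z138.2 F0.07 m0.93
t7.32 z137.8 F1.00 m0.77
t7.40 z137.7 F0.76 m0.61
t7.48 z137.3 F1.19 m0.98
t7.57 z137.2 F0.83 m0.93
t7.65 z136.8 F1.99 m1.34
t7.73 z136.7 F1.18 m1.33
t7.82 z136.3 F1.69 m1.62
t7.90 z136.2 F0.86 m1.24
t7.98 z135.8 F1.79 m1.45
t8.07 z135.7 F1.48 m1.38
t8.15 z135.3 F1.77 m1.68
t8.23 z135.2 F-0.12 m1.05
t8.32 z134.8 F1.02 m0.89
t8.40 z134.7 F1.55 m0.82
t8.48 z134.3 F1.65 m1.41
t8.57 z134.2 F1.11 m1.44
t8.65 z133.8 F1.62 m1.46
t8.73 z133.7 F1.02 m1.25
t8.82 z133.4 F1.01 m1.22
t8.90 z133.2 F1.85 m1.29
t8.98 z132.9 F1.40 m1.42
t9.07 z132.7 F1.55 m1.60
t9.15 z132.4 F2.28 m1.74
t9.23 z132.2 F1.55 m1.79
```

```bash
H="python3 -m handwheel"; g(){ python3 g.py $1; }; q(){ cat >/dev/null; }
$H '[[-1,0,0,0.05,0,0,0]]' |q && g && $H '[[-1,0,0,0,0,0,0]]' |q && g &&
$H '[[-1,0,0,0.05,0,0,0]]' |q && g && $H '[[-1,0,0,0,0,0,0]]' |q && g &&
$H '[[-1,0,0,0.05,0,0,0]]' |q && g && $H '[[-1,0,0,0,0,0,0]]' |q && g &&
$H '[[-1,0,0,0.05,0,0,0]]' |q && g && $H '[[-1,0,0,0,0,0,0]]' |q && g &&
$H '[[-1,0,0,0.05,0,0,0]]' |q && g && $H '[[-1,0,0,0,0,0,0]]' |q && g &&
$H '[[-1,0,0,0.05,0,0,0]]' |q && g && $H '[[-1,0,0,0,0,0,0]]' |q && g; python3 avg.py 4
```

```text
t9.32 z131.9 F1.61 m1.81
t9.40 z131.7 F1.38 m1.51
t9.48 z131.4 F1.40 m1.46
t9.57 z131.2 F1.16 m1.32
t9.65 z130.8 F1.64 m1.40
t9.73 z130.7 F1.88 m1.56
t9.82 z130.4 F2.91 m2.14
t9.90 z130.4 F2.77 m2.52
t9.98 z130.1 F3.92 m3.20
avg F [ 0.19 -0.36  4.22] pos [563.07 180.87 129.97] t 10.18
```

The stop on a was felt at about 19.5 mm: 4.2 N, roughly 0.5 mm into the stiff spring. I'll hold, release fully, then move to b and make light contact.

```bash
H="python3 -m handwheel"
$H '[[-1,0,0,0,0,0,0],[-1,0,0,0,0,0,0],[-1,0,0,0,0,0,0],[-1,0,0,0,0,0,0],[-1,0,0,0,0,0,0],[-1,0,0,0,0,0,0],[-1,0,0,0,0,0,0],[-1,0,0,0,0,0,0],[-1,0,0,0,0,0,0],[-1,0,0,0,0,0,0],[-1,0,0,0,0,0,0],[-1,0,0,0,0,0,0]]' | grep -E "time|force|pos"
$H '[[-1,0,0,-0.5,0,0,0],[-1,0,0,-0.8,0,0,0],[-1,0,0,-1.1,0,0,0],[-1,0,0,-1.1,0,0,0],[-1,0,0,0,0,0,0],[-1,0,0,0,0,0,0]]' | grep -E "time|force|pos"
$H '[[-1,-0.59,-1.4,0,0,0,0],[-1,-0.59,-1.4,0,0,0,0],[-1,-0.59,-1.4,0,0,0,0],[-1,-0.59,-1.4,0,0,0,0],[-1,0,0,0,0,0,0],[-1,0,0,0,0,0,0],[-1,0,0,0,0,0,0]]' | grep -E "time|force|pos"
python3 - <<'E'
from bench import *
import numpy as np
p=snapshot("wrist")
for q in "abcd":
    print(q,[(np.round(d["location"],1).tolist(),round(d["conf"],2)) for d in place_of(p,f"cap_{q}_top")][:3])
p=snapshot("scene")
for q in "ab":
    print(q,[(np.round(d["location"],1).tolist(),round(d["conf"],2)) for d in place_of(p,f"cap_{q}_top")][:3])
E
```

```text
time: 11.18
tool_pos: [563.0, 180.9, 129.8]
ft_force: [0.4, -0.6, 4.4]
grip_force: 2.3
time: 11.68
tool_pos: [563.8, 181.0, 166.3]
ft_force: [0.1, -0.1, -0.0]
grip_force: 0.0
time: 12.27
tool_pos: [571.5, 121.0, 164.4]
ft_force: [0.0, 0.3, 0.6]
grip_force: 0.0
a [([564.7, 183.9, 132.1], 0.58)]
b [([571.7, 120.3, 129.8], 0.82)]
c [([590.5, -2.1, 134.9], 0.94), ([477.4, 174.9, 25.5], 0.37)]
d [([580.9, 60.7, 136.6], 0.83)]
a [([560.8, 182.5, 136.7], 0.7)]
b []
```

a is back up at 133 mm and the arm is above b. Next is the guarded descent on b.

```bash
H="python3 -m handwheel"; g(){ python3 g.py $1; }; q(){ cat >/dev/null; }
$H '[[-1,0,0,0.5,0,0,0],[-1,0,0,0.5,0,0,0],[-1,0,0,0.5,0,0,0],[-1,0,0,0.2,0,0,0],[-1,0,0,0.1,0,0,0],[-1,0,0,0,0,0,0],[-1,0,0,0,0,0,0],[-1,0,0,0,0,0,0]]' |q; python3 avg.py 3; g -r &&
$H '[[-1,0,0,0.05,0,0,0]]' |q && g && $H '[[-1,0,0,0,0,0,0]]' |q && g &&
$H '[[-1,0,0,0.05,0,0,0]]' |q && g && $H '[[-1,0,0,0,0,0,0]]' |q && g &&
$H '[[-1,0,0,0.05,0,0,0]]' |q && g && $H '[[-1,0,0,0,0,0,0]]' |q && g &&
$H '[[-1,0,0,0.05,0,0,0]]' |q && g && $H '[[-1,0,0,0,0,0,0]]' |q && g &&
$H '[[-1,0,0,0.05,0,0,0]]' |q && g && $H '[[-1,0,0,0,0,0,0]]' |q && g &&
$H '[[-1,0,0,0.05,0,0,0]]' |q && g && $H '[[-1,0,0,0,0,0,0]]' |q && g &&
$H '[[-1,0,0,0.05,0,0,0]]' |q && g && $H '[[-1,0,0,0,0,0,0]]' |q && g &&
$H '[[-1,0,0,0.05,0,0,0]]' |q && g && $H '[[-1,0,0,0,0,0,0]]' |q && g &&
$H '[[-1,0,0,0.05,0,0,0]]' |q && g && $H '[[-1,0,0,0,0,0,0]]' |q && g &&
$H '[[-1,0,0,0.05,0,0,0]]' |q && g && $H '[[-1,0,0,0,0,0,0]]' |q && g &&
$H '[[-1,0,0,0.05,0,0,0]]' |q && g && $H '[[-1,0,0,0,0,0,0]]' |q && g &&
$H '[[-1,0,0,0.05,0,0,0]]' |q && g && $H '[[-1,0,0,0,0,0,0]]' |q && g &&
$H '[[-1,0,0,0.05,0,0,0]]' |q && g && $H '[[-1,0,0,0,0,0,0]]' |q && g &&
$H '[[-1,0,0,0.05,0,0,0]]' |q && g && $H '[[-1,0,0,0,0,0,0]]' |q && g &&
$H '[[-1,0,0,0.05,0,0,0]]' |q && g && $H '[[-1,0,0,0,0,0,0]]' |q && g &&
$H '[[-1,0,0,0.05,0,0,0]]' |q && g && $H '[[-1,0,0,0,0,0,0]]' |q && g &&
$H '[[-1,0,0,0.05,0,0,0]]' |q && g && $H '[[-1,0,0,0,0,0,0]]' |q && g &&
$H '[[-1,0,0,0.05,0,0,0]]' |q && g && $H '[[-1,0,0,0,0,0,0]]' |q && g &&
$H '[[-1,0,0,0.05,0,0,0]]' |q && g && $H '[[-1,0,0,0,0,0,0]]' |q && g &&
$H '[[-1,0,0,0.05,0,0,0]]' |q && g && $H '[[-1,0,0,0,0,0,0]]' |q && g &&
$H '[[-1,0,0,0.05,0,0,0]]' |q && g && $H '[[-1,0,0,0,0,0,0]]' |q && g &&
$H '[[-1,0,0,0.05,0,0,0]]' |q && g && $H '[[-1,0,0,0,0,0,0]]' |q && g; python3 avg.py 4
```

```text
avg F [-0.4   0.02  0.97] pos [571.95 120.7  147.03] t 13.48
t13.48 z147.1 F1.76 m1.76
t13.57 z146.6 F0.53 m1.15
t13.65 z146.4 F1.16 m1.15
t13.73 z146.0 F1.32 m1.00
t13.82 z145.7 F0.85 m1.11
t13.90 z145.4 F0.31 m0.83
t13.98 z145.3 F1.44 m0.87
t14.07 z144.9 F1.29 m1.01
t14.15 z144.7 F1.15 m1.29
t14.23 z144.4 F0.83 m1.09
t14.32 z144.3 F1.93 m1.30
t14.40 z143.9 F1.02 m1.26
t14.48 z143.7 F0.46 m1.14
t14.57 z143.4 F1.91 m1.13
t14.65 z143.2 F0.84 m1.07
t14.73 z142.9 F1.56 m1.44
t14.82 z142.7 F0.21 m0.87
t14.90 z142.3 F1.66 m1.14
t14.98 z142.2 F0.86 m0.91
t15.07 z141.8 F1.30 m1.27
t15.15 z141.7 F1.14 m1.10
t15.23 z141.4 F0.53 m0.99
t15.32 z141.2 F1.07 m0.92
t15.40 z140.8 F1.28 m0.96
t15.48 z140.7 F0.66 m1.01
t15.57 z140.3 F1.13 m1.02
t15.65 z140.2 F1.16 m0.98
t15.73 z139.8 F1.62 m1.30
t15.82 z139.7 F2.31 m1.70
t15.90 z139.4 F1.22 m1.72
t15.98 z139.2 F1.17 m1.57
t16.07 z138.8 F1.28 m1.23
t16.15 z138.7 F1.84 m1.43
t16.23 z138.4 F1.32 m1.48
t16.32 z138.2 F0.96 m1.37
t16.40 z137.8 F2.15 m1.48
t16.48 z137.7 F1.45 m1.52
t16.57 z137.3 F1.49 m1.70
t16.65 z137.2 F0.48 m1.14
t16.73 z136.9 F1.00 m0.99
t16.82 z136.7 F1.39 m0.96
t16.90 z136.3 F2.21 m1.53
t16.98 z136.2 F1.67 m1.76
t17.07 z135.9 F2.97 m2.29
t17.15 z135.9 F2.74 m2.46
avg F [ 0.29 -0.03  2.34] pos [571.9  120.72 135.93] t 17.35
```

b is right at the preload jump, so I'll take one more 0.5 mm step.

```bash
python3 -m handwheel '[[-1,0,0,0.05,0,0,0],[-1,0,0,0,0,0,0],[-1,0,0,0,0,0,0]]' >/dev/null; python3 avg.py 5
```

```text
avg F [0.13 0.28 3.47] pos [571.91 120.72 135.4 ] t 17.85
```

```bash
H="python3 -m handwheel"
$H '[[-1,0,0,0.03,0,0,0],[-1,0,0,0,0,0,0],[-1,0,0,0,0,0,0],[-1,0,0,0,0,0,0],[-1,0,0,0,0,0,0],[-1,0,0,0,0,0,0],[-1,0,0,0,0,0,0],[-1,0,0,0,0,0,0],[-1,0,0,0,0,0,0],[-1,0,0,0,0,0,0],[-1,0,0,0,0,0,0],[-1,0,0,0,0,0,0]]' | grep -E "time|force|pos"
python3 avg.py 4
$H '[[-1,0,0,-0.5,0,0,0],[-1,0,0,-0.8,0,0,0],[-1,0,0,-1.1,0,0,0],[-1,0,0,-1.1,0,0,0],[-1,0,0,0,0,0,0],[-1,0,0,0,0,0,0]]' | grep -E "time|force|pos"
$H '[[-1,-0.815,-1.89,0,0,0,0],[-1,-0.815,-1.89,0,0,0,0],[-1,-0.815,-1.89,0,0,0,0],[-1,-0.815,-1.89,0,0,0,0],[-1,-0.815,-1.89,0,0,0,0],[-1,-0.815,-1.89,0,0,0,0],[-1,0,0,0,0,0,0],[-1,0,0,0,0,0,0],[-1,0,0,0,0,0,0]]' | grep -E "time|force|pos"
python3 - <<'E'
from bench import *
from h import *
p=snapshot("wrist");S=3;im=cv2.resize(p["image"][:,:,::-1],None,fx=S,fy=S,interpolation=cv2.INTER_CUBIC)
t=np.linspace(0,2*np.pi,90)
for x,y,r in [(591,-1.5,14.5)]:
    u=proj(p,np.c_[x+r*np.cos(t),y+r*np.sin(t),0*t+133]);cv2.polylines(im,[np.int32((u+.5)*S)],True,(0,0,255),1);m=u.mean(0)
x0=max(0,int(m[0]-100));y0=max(0,int(m[1]-90));cv2.imwrite("pics/c1.png",im[y0*S:(y0+170)*S,x0*S:(x0+200)*S])
print(place_of(p,"cap_c_top")[:1])
E
```

```text
time: 18.85
tool_pos: [571.9, 120.7, 135.0]
ft_force: [-0.2, 0.4, 4.3]
grip_force: 2.4
avg F [ 0.44 -0.24  4.64] pos [571.89 120.73 135.03] t 19.05
time: 19.55
tool_pos: [572.6, 120.8, 171.5]
ft_force: [0.5, 0.8, -0.3]
grip_force: 0.0
time: 20.3
tool_pos: [590.4, -0.9, 169.5]
ft_force: [0.0, -0.7, -1.2]
grip_force: 0.0
[{'location': [591.2, -0.6, 133.5], 'conf': 0.85}]
```

View pics/c1.png

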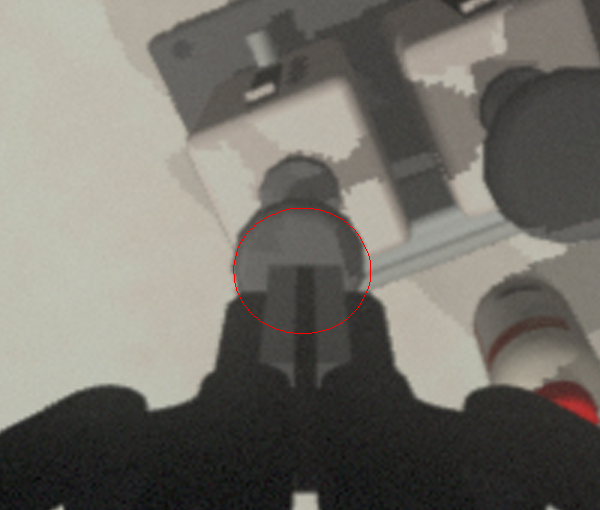

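The c cap sits under the closed fingertips within about 2 mm (crop centre 302,265), with no neighbour in the way. Next is the guarded descent on c.

```bash
H="python3 -m handwheel"; g(){ python3 g.py $1; }; q(){ cat >/dev/null; }
$H '[[-1,0,0,0.7,0,0,0],[-1,0,0,0.6,0,0,0],[-1,0,0,0.5,0,0,0],[-1,0,0,0.3,0,0,0],[-1,0,0,0.2,0,0,0],[-1,0,0,0,0,0,0],[-1,0,0,0,0,0,0],[-1,0,0,0,0,0,0]]' |q; python3 avg.py 3; g -r &&
$H '[[-1,0,0,0.05,0,0,0]]' |q && g && $H '[[-1,0,0,0,0,0,0]]' |q && g &&
$H '[[-1,0,0,0.05,0,0,0]]' |q && g && $H '[[-1,0,0,0,0,0,0]]' |q && g &&
$H '[[-1,0,0,0.05,0,0,0]]' |q && g && $H '[[-1,0,0,0,0,0,0]]' |q && g &&
$H '[[-1,0,0,0.05,0,0,0]]' |q && g && $H '[[-1,0,0,0,0,0,0]]' |q && g &&
$H '[[-1,0,0,0.05,0,0,0]]' |q && g && $H '[[-1,0,0,0,0,0,0]]' |q && g &&
$H '[[-1,0,0,0.05,0,0,0]]' |q && g && $H '[[-1,0,0,0,0,0,0]]' |q && g &&
$H '[[-1,0,0,0.05,0,0,0]]' |q && g && $H '[[-1,0,0,0,0,0,0]]' |q && g &&
$H '[[-1,0,0,0.05,0,0,0]]' |q && g && $H '[[-1,0,0,0,0,0,0]]' |q && g &&
$H '[[-1,0,0,0.05,0,0,0]]' |q && g && $H '[[-1,0,0,0,0,0,0]]' |q && g &&
$H '[[-1,0,0,0.05,0,0,0]]' |q && g && $H '[[-1,0,0,0,0,0,0]]' |q && g &&
$H '[[-1,0,0,0.05,0,0,0]]' |q && g && $H '[[-1,0,0,0,0,0,0]]' |q && g &&
$H '[[-1,0,0,0.05,0,0,0]]' |q && g && $H '[[-1,0,0,0,0,0,0]]' |q && g &&
$H '[[-1,0,0,0.05,0,0,0]]' |q && g && $H '[[-1,0,0,0,0,0,0]]' |q && g &&
$H '[[-1,0,0,0.05,0,0,0]]' |q && g && $H '[[-1,0,0,0,0,0,0]]' |q && g &&
$H '[[-1,0,0,0.05,0,0,0]]' |q && g && $H '[[-1,0,0,0,0,0,0]]' |q && g &&
$H '[[-1,0,0,0.05,0,0,0]]' |q && g && $H '[[-1,0,0,0,0,0,0]]' |q && g &&
$H '[[-1,0,0,0.05,0,0,0]]' |q && g && $H '[[-1,0,0,0,0,0,0]]' |q && g &&
$H '[[-1,0,0,0.05,0,0,0]]' |q && g && $H '[[-1,0,0,0,0,0,0]]' |q && g &&
$H '[[-1,0,0,0.05,0,0,0]]' |q && g && $H '[[-1,0,0,0,0,0,0]]' |q && g &&
$H '[[-1,0,0,0.05,0,0,0]]' |q && g && $H '[[-1,0,0,0,0,0,0]]' |q && g &&
$H '[[-1,0,0,0.05,0,0,0]]' |q && g && $H '[[-1,0,0,0,0,0,0]]' |q && g &&
$H '[[-1,0,0,0.05,0,0,0]]' |q && g && $H '[[-1,0,0,0,0,0,0]]' |q && g; python3 avg.py 4
```

```text
avg F [ 0.15 -0.03  0.7 ] pos [591.02  -1.4  147.35] t 21.22
t21.22 z147.4 F0.57 m0.57
t21.30 z146.8 F0.61 m0.59
t21.38 z146.6 F0.68 m0.62
t21.47 z146.2 F0.76 m0.69
t21.55 z146.0 F0.72 m0.72
t21.63 z145.6 F0.62 m0.70
t21.72 z145.5 F0.65 m0.66
t21.80 z145.1 F0.84 m0.70
t21.88 z145.0 F0.73 m0.74
t21.97 z144.6 F0.71 m0.76
t22.05 z144.5 F0.08 m0.51
t22.13 z144.1 F1.43 m0.74
t22.22 z143.9 F1.26 m0.93
t22.30 z143.5 F0.63 m1.11
t22.38 z143.4 F0.15 m0.68
t22.47 z143.0 F1.22 m0.67
t22.55 z142.9 F0.06 m0.48
t22.63 z142.6 F1.16 m0.81
t22.72 z142.4 F0.89 m0.70
t22.80 z142.1 F0.96 m1.00
t22.88 z141.9 F1.10 m0.98
t22.97 z141.5 F1.19 m1.08
t23.05 z141.4 F0.77 m1.02
t23.13 z141.0 F1.53 m1.16
t23.22 z140.9 F0.28 m0.86
t23.30 z140.6 F1.62 m1.14
t23.38 z140.4 F1.73 m1.21
t23.47 z140.0 F0.78 m1.37
t23.55 z140.0 F1.94 m1.48
t23.63 z139.6 F0.83 m1.18
t23.72 z139.4 F1.47 m1.41
t23.80 z139.0 F1.99 m1.43
t23.88 z138.9 F1.84 m1.77
t23.97 z138.5 F1.37 m1.73
t24.05 z138.4 F1.16 m1.46
t24.13 z138.1 F0.59 m1.04
t24.22 z137.9 F0.49 m0.75
t24.30 z137.6 F1.30 m0.79
t24.38 z137.4 F1.19 m0.99
t24.47 z137.1 F1.27 m1.25
t24.55 z136.9 F1.48 m1.32
t24.63 z136.5 F1.77 m1.51
t24.72 z136.4 F0.70 m1.32
t24.80 z136.1 F1.46 m1.31
t24.88 z135.9 F1.98 m1.38
avg F [ 0.54 -0.08  1.12] pos [590.82  -1.31 135.96] t 25.08
```

```bash
H="python3 -m handwheel"; g(){ python3 g.py $1; }; q(){ cat >/dev/null; }
$H '[[-1,0,0,0.05,0,0,0]]' |q && g && $H '[[-1,0,0,0,0,0,0]]' |q && g &&
$H '[[-1,0,0,0.05,0,0,0]]' |q && g && $H '[[-1,0,0,0,0,0,0]]' |q && g &&
$H '[[-1,0,0,0.05,0,0,0]]' |q && g && $H '[[-1,0,0,0,0,0,0]]' |q && g &&
$H '[[-1,0,0,0.05,0,0,0]]' |q && g && $H '[[-1,0,0,0,0,0,0]]' |q && g &&
$H '[[-1,0,0,0.05,0,0,0]]' |q && g && $H '[[-1,0,0,0,0,0,0]]' |q && g &&
$H '[[-1,0,0,0.05,0,0,0]]' |q && g && $H '[[-1,0,0,0,0,0,0]]' |q && g &&
$H '[[-1,0,0,0.05,0,0,0]]' |q && g && $H '[[-1,0,0,0,0,0,0]]' |q && g &&
$H '[[-1,0,0,0.05,0,0,0]]' |q && g && $H '[[-1,0,0,0,0,0,0]]' |q && g &&
$H '[[-1,0,0,0.05,0,0,0]]' |q && g && $H '[[-1,0,0,0,0,0,0]]' |q && g &&
$H '[[-1,0,0,0.05,0,0,0]]' |q && g && $H '[[-1,0,0,0,0,0,0]]' |q && g &&
$H '[[-1,0,0,0.05,0,0,0]]' |q && g && $H '[[-1,0,0,0,0,0,0]]' |q && g &&
$H '[[-1,0,0,0.05,0,0,0]]' |q && g && $H '[[-1,0,0,0,0,0,0]]' |q && g; python3 avg.py 5
```

```text
t25.17 z135.6 F2.10 m1.85
t25.25 z135.4 F1.48 m1.85
t25.33 z135.1 F1.35 m1.64
t25.42 z134.9 F2.48 m1.77
t25.50 z134.5 F1.34 m1.72
t25.58 z134.5 F2.09 m1.97
t25.67 z134.2 F2.79 m2.07
t25.75 z134.1 F3.58 m2.82
avg F [-0.07 -0.23  3.48] pos [590.9   -1.31 134.14] t 26.0
```

```bash
H="python3 -m handwheel"; g(){ python3 g.py $1; }; q(){ cat >/dev/null; }
$H '[[-1,0,0,0.03,0,0,0],[-1,0,0,0,0,0,0],[-1,0,0,0,0,0,0],[-1,0,0,0,0,0,0],[-1,0,0,0,0,0,0],[-1,0,0,0,0,0,0],[-1,0,0,0,0,0,0],[-1,0,0,0,0,0,0],[-1,0,0,0,0,0,0],[-1,0,0,0,0,0,0],[-1,0,0,0,0,0,0],[-1,0,0,0,0,0,0]]' | grep -E "time|force|pos"
python3 avg.py 4
$H '[[-1,0,0,-0.5,0,0,0],[-1,0,0,-0.8,0,0,0],[-1,0,0,-1.1,0,0,0],[-1,0,0,-1.1,0,0,0],[-1,0,0,0,0,0,0],[-1,0,0,0,0,0,0]]' | grep -E "time|force|pos"
$H '[[-1,0.6,1.42,0,0,0,0],[-1,0.6,1.42,0,0,0,0],[-1,0.6,1.42,0,0,0,0],[-1,0.6,1.42,0,0,0,0],[-1,0,0,0,0,0,0],[-1,0,0,0,0,0,0],[-1,0,0,0,0,0,0]]' | grep -E "time|force|pos"
$H '[[-1,0,0,0.7,0,0,0],[-1,0,0,0.6,0,0,0],[-1,0,0,0.5,0,0,0],[-1,0,0,0.2,0,0,0],[-1,0,0,0.1,0,0,0],[-1,0,0,0,0,0,0],[-1,0,0,0,0,0,0],[-1,0,0,0,0,0,0]]' |q; python3 avg.py 3; g -r &&
$H '[[-1,0,0,0.05,0,0,0]]' |q && g && $H '[[-1,0,0,0,0,0,0]]' |q && g &&
$H '[[-1,0,0,0.05,0,0,0]]' |q && g && $H '[[-1,0,0,0,0,0,0]]' |q && g &&
$H '[[-1,0,0,0.05,0,0,0]]' |q && g && $H '[[-1,0,0,0,0,0,0]]' |q && g &&
$H '[[-1,0,0,0.05,0,0,0]]' |q && g && $H '[[-1,0,0,0,0,0,0]]' |q && g &&
$H '[[-1,0,0,0.05,0,0,0]]' |q && g && $H '[[-1,0,0,0,0,0,0]]' |q && g &&
$H '[[-1,0,0,0.05,0,0,0]]' |q && g && $H '[[-1,0,0,0,0,0,0]]' |q && g &&
$H '[[-1,0,0,0.05,0,0,0]]' |q && g && $H '[[-1,0,0,0,0,0,0]]' |q && g &&
$H '[[-1,0,0,0.05,0,0,0]]' |q && g && $H '[[-1,0,0,0,0,0,0]]' |q && g &&
$H '[[-1,0,0,0.05,0,0,0]]' |q && g && $H '[[-1,0,0,0,0,0,0]]' |q && g &&
$H '[[-1,0,0,0.05,0,0,0]]' |q && g && $H '[[-1,0,0,0,0,0,0]]' |q && g &&
$H '[[-1,0,0,0.05,0,0,0]]' |q && g && $H '[[-1,0,0,0,0,0,0]]' |q && g &&
$H '[[-1,0,0,0.05,0,0,0]]' |q && g && $H '[[-1,0,0,0,0,0,0]]' |q && g &&
$H '[[-1,0,0,0.05,0,0,0]]' |q && g && $H '[[-1,0,0,0,0,0,0]]' |q && g &&
$H '[[-1,0,0,0.05,0,0,0]]' |q && g && $H '[[-1,0,0,0,0,0,0]]' |q && g &&
$H '[[-1,0,0,0.05,0,0,0]]' |q && g && $H '[[-1,0,0,0,0,0,0]]' |q && g &&
$H '[[-1,0,0,0.05,0,0,0]]' |q && g && $H '[[-1,0,0,0,0,0,0]]' |q && g; python3 avg.py 4
```

```text
time: 27.0
tool_pos: [590.9, -1.3, 133.7]
ft_force: [0.4, -0.1, 4.6]
grip_force: 2.2
avg F [0.09 0.01 4.25] pos [590.87  -1.32 133.71] t 27.2
time: 27.7
tool_pos: [591.7, -1.4, 170.2]
ft_force: [-0.1, -0.4, -0.4]
grip_force: 0.0
time: 28.28
tool_pos: [581.6, 59.3, 168.3]
ft_force: [0.1, -0.4, 0.2]
grip_force: 0.0
avg F [-0.42 -0.57  0.69] pos [581.98  59.7  148.03] t 29.1
t29.10 z148.0 F0.78 m0.78
t29.18 z147.5 F1.16 m0.97
t29.27 z147.3 F0.26 m0.73
t29.35 z146.9 F0.09 m0.50
t29.43 z146.7 F0.88 m0.41
t29.52 z146.3 F1.13 m0.70
t29.60 z146.2 F0.84 m0.95
t29.68 z145.8 F2.09 m1.36
t29.77 z145.6 F0.82 m1.25
t29.85 z145.3 F1.79 m1.57
t29.93 z145.1 F1.13 m1.24
t30.02 z144.7 F2.66 m1.86
t30.10 z144.6 F0.59 m1.46
t30.18 z144.2 F1.27 m1.51
t30.27 z144.1 F0.80 m0.89
t30.35 z143.7 F0.82 m0.96
t30.43 z143.6 F0.98 m0.86
t30.52 z143.3 F0.59 m0.79
t30.60 z143.1 F0.75 m0.77
t30.68 z142.8 F1.25 m0.86
t30.77 z142.6 F1.04 m1.02
t30.85 z142.3 F1.38 m1.23
t30.93 z142.1 F0.61 m1.01
t31.02 z141.8 F1.73 m1.24
t31.10 z141.6 F1.09 m1.14
t31.18 z141.3 F1.23 m1.35
t31.27 z141.1 F0.80 m1.04
t31.35 z140.7 F2.07 m1.37
t31.43 z140.6 F0.75 m1.21
t31.52 z140.3 F2.33 m1.72
t31.60 z140.1 F1.64 m1.57
t31.68 z139.7 F0.66 m1.54
t31.77 z139.6 F1.53 m1.28
avg F [0.88 0.5  0.47] pos [581.79  59.67 139.66] t 31.97
```

```bash
H="python3 -m handwheel"; g(){ python3 g.py $1; }; q(){ cat >/dev/null; }
$H '[[-1,0,0,0.05,0,0,0]]' |q && g && $H '[[-1,0,0,0,0,0,0]]' |q && g &&
$H '[[-1,0,0,0.05,0,0,0]]' |q && g && $H '[[-1,0,0,0,0,0,0]]' |q && g &&
$H '[[-1,0,0,0.05,0,0,0]]' |q && g && $H '[[-1,0,0,0,0,0,0]]' |q && g &&
$H '[[-1,0,0,0.05,0,0,0]]' |q && g && $H '[[-1,0,0,0,0,0,0]]' |q && g &&
$H '[[-1,0,0,0.05,0,0,0]]' |q && g && $H '[[-1,0,0,0,0,0,0]]' |q && g &&
$H '[[-1,0,0,0.05,0,0,0]]' |q && g && $H '[[-1,0,0,0,0,0,0]]' |q && g &&
$H '[[-1,0,0,0.05,0,0,0]]' |q && g && $H '[[-1,0,0,0,0,0,0]]' |q && g &&
$H '[[-1,0,0,0.05,0,0,0]]' |q && g && $H '[[-1,0,0,0,0,0,0]]' |q && g &&
$H '[[-1,0,0,0.05,0,0,0]]' |q && g && $H '[[-1,0,0,0,0,0,0]]' |q && g &&
$H '[[-1,0,0,0.05,0,0,0]]' |q && g && $H '[[-1,0,0,0,0,0,0]]' |q && g &&
$H '[[-1,0,0,0.05,0,0,0]]' |q && g && $H '[[-1,0,0,0,0,0,0]]' |q && g &&
$H '[[-1,0,0,0.05,0,0,0]]' |q && g && $H '[[-1,0,0,0,0,0,0]]' |q && g &&
$H '[[-1,0,0,0.05,0,0,0]]' |q && g && $H '[[-1,0,0,0,0,0,0]]' |q && g &&
$H '[[-1,0,0,0.05,0,0,0]]' |q && g && $H '[[-1,0,0,0,0,0,0]]' |q && g &&
$H '[[-1,0,0,0.05,0,0,0]]' |q && g && $H '[[-1,0,0,0,0,0,0]]' |q && g &&
$H '[[-1,0,0,0.05,0,0,0]]' |q && g && $H '[[-1,0,0,0,0,0,0]]' |q && g &&
$H '[[-1,0,0,0.05,0,0,0]]' |q && g && $H '[[-1,0,0,0,0,0,0]]' |q && g &&
$H '[[-1,0,0,0.05,0,0,0]]' |q && g && $H '[[-1,0,0,0,0,0,0]]' |q && g &&
$H '[[-1,0,0,0.05,0,0,0]]' |q && g && $H '[[-1,0,0,0,0,0,0]]' |q && g &&
$H '[[-1,0,0,0.05,0,0,0]]' |q && g && $H '[[-1,0,0,0,0,0,0]]' |q && g; python3 avg.py 5
```

```text
t32.05 z139.3 F1.48 m1.23
t32.13 z139.2 F1.26 m1.43
t32.22 z138.8 F1.98 m1.58
t32.30 z138.6 F1.57 m1.60
t32.38 z138.2 F0.56 m1.37
t32.47 z138.1 F1.41 m1.18
t32.55 z137.8 F1.73 m1.23
t32.63 z137.6 F1.18 m1.44
t32.72 z137.2 F1.45 m1.45
t32.80 z137.1 F1.68 m1.44
t32.88 z136.7 F1.63 m1.59
t32.97 z136.6 F1.03 m1.45
t33.05 z136.3 F1.00 m1.22
t33.13 z136.1 F0.94 m0.99
t33.22 z135.7 F1.83 m1.26
t33.30 z135.6 F1.18 m1.32
t33.38 z135.3 F1.11 m1.37
t33.47 z135.1 F3.18 m1.82
t33.55 z134.7 F1.15 m1.82
t33.63 z134.6 F1.03 m1.79
t33.72 z134.2 F1.16 m1.11
t33.80 z134.1 F0.72 m0.97
t33.88 z133.7 F2.02 m1.30
t33.97 z133.6 F1.08 m1.27
t34.05 z133.2 F1.62 m1.57
t34.13 z133.1 F0.73 m1.15
t34.22 z132.8 F2.20 m1.52
t34.30 z132.6 F1.30 m1.41
t34.38 z132.2 F1.67 m1.72
t34.47 z132.1 F1.16 m1.38
t34.55 z131.7 F1.74 m1.52
t34.63 z131.6 F1.07 m1.33
t34.72 z131.2 F2.42 m1.75
t34.80 z131.2 F2.16 m1.89
t34.88 z130.9 F3.66 m2.75
avg F [-0.55  0.14  3.86] pos [581.87  59.69 130.85] t 35.13
```

```bash
H="python3 -m handwheel"
$H '[[-1,0,0,0.02,0,0,0],[-1,0,0,0,0,0,0],[-1,0,0,0,0,0,0],[-1,0,0,0,0,0,0],[-1,0,0,0,0,0,0],[-1,0,0,0,0,0,0],[-1,0,0,0,0,0,0],[-1,0,0,0,0,0,0],[-1,0,0,0,0,0,0],[-1,0,0,0,0,0,0],[-1,0,0,0,0,0,0],[-1,0,0,0,0,0,0]]' | grep -E "time|force|pos"
python3 avg.py 4
$H '[[-1,0,0,-0.5,0,0,0],[-1,0,0,-0.8,0,0,0],[-1,0,0,-1.5,0,0,0],[-1,0,0,-2,0,0,0],[-1,0,0,-2,0,0,0],[-1,0,0,-2,0,0,0],[-1,0,0,-1,0,0,0],[-1,0,0,0,0,0,0],[-1,0,0,0,0,0,0],[-1,0,0,0,0,0,0],[-1,0,0,0,0,0,0],[-1,0,0,0,0,0,0]]' | grep -E "time|force|pos"
python3 - <<'E'
from bench import *
import cv2,numpy as np
p=snapshot("scene");cv2.imwrite("pics/end.png",cv2.resize(p["image"][130:280,140:330,::-1],(760,600),interpolation=cv2.INTER_CUBIC))
for q in ["cap_a_top","cap_b_top","cap_c_top","cap_d_top","vial_mid","petri_mid","bottle_mid"]:
    print(q,[(np.round(d["location"],1).tolist(),round(d["conf"],2)) for d in place_of(p,q)][:2])
E
```

```text
time: 36.13
tool_pos: [581.9, 59.7, 130.5]
ft_force: [0.8, 0.3, 4.3]
grip_force: 2.2
avg F [ 0.16 -0.33  4.04] pos [581.85  59.7  130.53] t 36.33
time: 37.33
tool_pos: [581.0, 59.7, 226.8]
ft_force: [-0.0, -0.7, -0.2]
grip_force: 0.0
cap_a_top []
cap_b_top [([573.8, 120.9, 131.7], 0.44)]
cap_c_top [([593.6, -2.1, 135.3], 0.81)]
cap_d_top [([586.4, 62.9, 135.7], 0.71)]
vial_mid [([470.0, 178.6, 19.6], 0.49)]
petri_mid [([481.1, -19.7, 3.2], 0.56)]
bottle_mid [([694.5, 59.1, 35.8], 0.76)]
```

View pics/end.png

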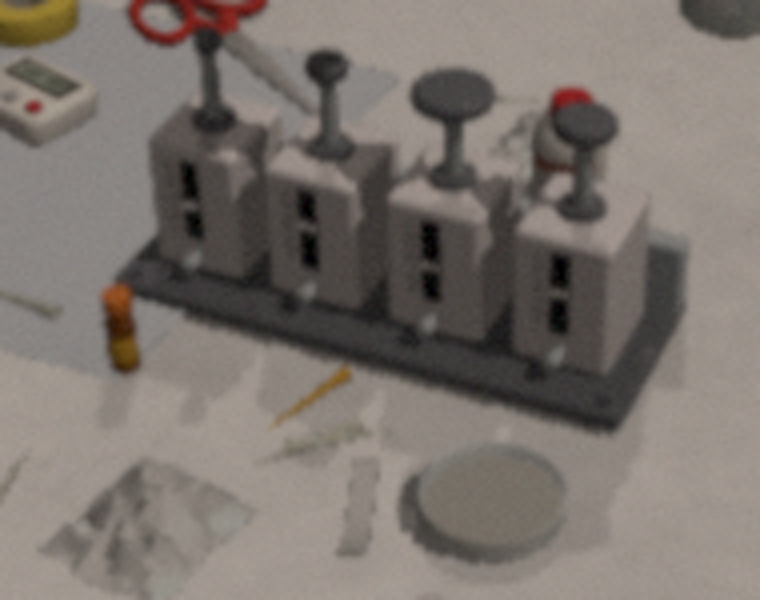

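All four caps are fully up (crop: a 207,40; b 327,65; d 452,95; c 585,125). The drag pointers have all been pushed down to differing depths, and the vial, dish and bottle have not moved. Handing in.

```bash
python3 -c "from bench import hand_in; print(hand_in())"
```

```text
the job is handed in; nothing more can be done
None
```

I pressed all four plungers in order (a, b, c, d), held each about 0.5 mm past its felt first stop for over a second at under 5 N, and let each come fully up; the vial, dish and bottle were not touched, and I handed the job in at about 37 s (the hand-in returned no verdict).

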